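# Third hand at the awning riveting jig

## Robot

A 6-joint arm with a two-finger parallel gripper is mounted at the origin on the work surface. World frame = base frame: x ahead of the robot, y to its left, z up, the work surface at z = 0. Lengths are in mm, angles in rad, forces in N, time in s.
With the tool pointing down it reaches from about 250 to 775 mm from the base axis. Payload 4 kg.
Tool frame: the origin (TCP) lies between the finger pads; the fingertips stand 17 mm ahead of it and the grasp point (between the pads) lies 2 mm behind it; z points along the fingers, y is the line along which they close (so a half turn about z gives the same grasp; the last joint's range is limited). The gripper opens to 94 mm and grips with 3 to 60 N. Pads are 16 mm wide; open, the fingers measure 119 mm over their backs; the gripper's body (75 mm by 177 mm) begins 78 mm behind the grasp point.
Start: joints at [1.024, 0.087, 1.371, -0, 1.684, -0.103], TCP at [236.167, 496.733, 222.506] pointing down, gripper open.
Joint ranges: [-3.1, 3.1], [-0.76, 2.03], [0.27, 2.55], [-1.08, 4.22], [0.17, 2.65], [-2.57, 2.57]. Speed limits (rad/s): [2.79, 2.79, 3.14, 3.14, 3.14, 3.14].

## Interface

Orientations are given as [roll, pitch, yaw] about the fixed x, y, z axes, in that order (R = Rz(yaw) Ry(pitch) Rx(roll)).
In Python, from cell import r gives the robot as it stands. The module is installed in compiled form; this text tells all that it offers. Calls block until the motion is done:
- r.reach(position, orientation): joint-space move of the TCP to a pose.
- r.servo_line(position, ori=None, velocity=150, force_limit=None): straight line of the TCP; ori=None keeps the orientation; velocity is the mean speed in mm/s. With force_limit (N) it stops when the force on the tool has changed by that much, and returns True; else False.
- r.goto_joints(angles): joint-space move.
- r.open() and r.grasp(f_grip=None): open the fingers fully, or close them until they stop; f_grip is the grip in N (None keeps the last).
- r.hold(seconds).
- r.solve_ik(position, orientation): joint angles nearest the present ones, or None.
- r.observe(): the state.
- r.capture(name): name is "side" or "top" or "wrist"; returns (picture, depth): 480x640x3 uint8, red, green, blue; 480x640 float32, mm along the optical axis (not along the pixel's ray), 0 where there is no reading.
- r.calibration(name): a dict with "fx", "fy", "cx", "cy" (pixels), "R" (3x3) and "t" (3): a world point X has camera coordinates R X + t. Camera axes: x right, y down, z forward; pixel columns grow to the right and rows downward; lengths in mm; the calibration is good to about 2 mm. A picture is of the moment at which its call begins: read the wrist's pose just before it. calibration takes no time and is no camera call; for the wrist camera it gives the pose at the moment of the call.
A pose or a line that the arm cannot do raises r.MotionError and nothing moves.
- r.job_done(): hands the job in; it is judged then, once.
The state is a dict: "t": time; "joints": joint angles; "qd": joint speeds; "joint_efforts": joint torques, N m; "eef_pos": TCP position; "tcp_rot": TCP orientation; "force": force on the tool from outside, world axes, zero at the start; "moment": the same for the moment, N m; "gripper_width": opening from 0.0 (shut) to 1.0 (fully open); "grip_force": force on a finger pad.
Only numpy, scipy, OpenCV 4.12 (cv2) and the standard library are available. Lean on these libraries where they do the work, as an engineer would, in place of code of your own. Each camera call takes 0.05 s, during which the arm holds its last target. There are 200 camera calls.

## Task

Take the long square aluminium tube out of the crate, lay it flat on the bed of the riveting jig with its front end in the channel between the two guide blocks, straight along the jig, and press it lengthwise against the sprung stop until the stop's pointer stands midway between the two gauge pins, never running the stop to the end of its travel. Finish while still holding the tube in the gripper's fingers with that steady push, so that a colleague can rivet it: do not let go. Leave the other pieces in the crate and the other things on the bench where they are.

Things in the scene. Friction and masses are not known exactly. Their poses are not given: they have to be found in the camera images.
- tube: The part to take: a straight bare aluminium square tube, 150 mm long, 24 x 24 mm in section (closed to the fingers, end faces flat), about 0.1 kg. Lies flat in the crate, roughly along the crate's x axis. Origin at its centre, x along its length, z up as it lies. It is the only long piece with a full square section.
- crate: Fixed low plywood crate, 206 x 302 mm outside (x by y), 45 mm high, walls and floor 8 mm thick, open on top. Origin at the centre of its underside. Four aluminium pieces lie side by side in it, about 66 mm apart along the crate's y, in any order.
- short_tube: Bystander in the crate: the same square tube 24 x 24 mm but only 70 mm long. Origin at its centre.
- flat_bar: Bystander in the crate: flat aluminium bar 150 x 26 x 8 mm. Origin at its centre, x along its length.
- angle_bar: Bystander in the crate: aluminium L-section angle, 150 mm long, 26 mm wide, 26 mm high, 4 mm thick. Origin at the middle of its underside, x along its length.
- jig: Fixed riveting jig: dark steel base plate 270 x 150 mm (x by y), 15 mm thick, its top (the bed) 15 mm above the bench. Origin at the centre of its underside, z up. The tube lies on the bed along the jig's x axis at y = 0 and is pushed towards +x. At the +x end a grey spring housing, front face at x = 104 mm, 60 mm wide, top 55 mm above the bench.
- channel (a point): Point on the bed, on the jig's centre line (jig x = 33 mm), in the middle of the channel for the tube's front end: two steel guide blocks, 26 mm long, 8 mm high above the bed, leave 34 mm between them.
- gauge (a point): Point on the bed midway between the two gauge pins (upright steel pins 6 mm thick, 24 mm high), on the jig's +y side at jig x = 74, y = 52 mm; the pins stand 12 mm before and behind it along the jig's x.
- stop: Sprung stop: aluminium pad 50 mm wide, 12 thick, 2 to 38 above the bed; slides to jig +x against a 500 N/m spring, no preload, travel 36. Origin on its front face, at bed height, on the centre line: jig x = 50 when free. A 4 mm thick pointer sticks out of its +y side, 6 mm behind the face, towards the pins: level with the first pin at 6 mm of push, midway at 18 (9 N), with the second at 30.
- tape: Bystander: roll of white tape lying flat, 60 mm across, 19 mm high, between crate and jig. Origin at the centre of its underside.
- spool: Bystander: blue thread spool, upright, 48 mm across, 58 mm high, near the bench's far edge. Origin at the centre of its underside.
- jar: Bystander: jar, 60 mm across, 75 mm high, beyond the crate. Origin at the centre of its underside.
- driver: Bystander: screwdriver lying near the bench's far edge.
- mallet: Bystander: hammer lying on the robot's right.
Not all that is in view belongs to the job. Leave any blue or green look-alike of the tube alone.

How it is judged:
By the outcome, as a careful person would: the job done as asked, in the order asked, and still so for the second after the job is handed in, while the arm keeps its last pose, push and grip.
It also fails if it takes over 42 s, if anything falls off the work surface, if the arm or the gripper's body presses on something with over 40 N, if the wrist force passes 120 N, or if a joint passes its speed limit or range.

## Working session

There is one attempt and no reset: what is moved stays moved. The work goes in short steps, each a Python script; the robot and the scene stay as the last script left them, time stands still between calls to the robot, and variables do not carry over. Pictures are saved under pics/ and viewed, at most 11 in all, crops included, and the job is handed in when it is done.

```bash
mkdir -p pics; python3 - <<'E'
from cell import r
import cv2,numpy as np
o=r.observe();print(o)
for n in("top","side"):
    p,d=r.capture(n);cv2.imwrite(f"pics/{n}1.png",p[:,:,::-1]);np.savez(f"pics/{n}1.npz",p=p,d=d,**r.calibration(n))
    print(n,r.calibration(n))
E
```

```text
{'t': 0.0, 'joints': array([ 1.02389219e+00,  8.79630352e-02,  1.37221390e+00, -3.18178797e-05,
        1.68360871e+00, -1.03068673e-01]), 'qd': array([ 0.00011598,  0.00094443,  0.00070752,  0.00231001,  0.00057834,
       -0.00206414]), 'joint_efforts': array([ 1.60624266e-03, -3.40192688e+01, -3.02424431e+01,  7.17743835e-02,
        3.32570518e-02, -1.80751240e-04]), 'eef_pos': array([235.90842545, 496.27961599, 221.32022523]), 'tcp_rot': array([-3.13940804e+00, -1.94173723e-04,  2.69775343e+00]), 'force': array([-0.39128806,  0.1226263 ,  0.28992072]), 'moment': array([ 0.03893423, -0.06517388,  0.0100885 ]), 'grip_force': 0.0, 'gripper_width': 1.0003139145956892}
top {'fx': 508.60736217866946, 'fy': 508.60736217866946, 'cx': 323.9831636027339, 'cy': 234.7799493142105, 'R': array([[-0.0268591 , -0.99960988,  0.00766048],
       [-0.99364174,  0.02585898, -0.10957833],
       [ 0.10933749, -0.01055495, -0.99394864]]), 't': array([ -45.85565731,  518.74039115, 1481.73108254])}
side {'fx': 464.48494145362093, 'fy': 464.48494145362093, 'cx': 314.3245768079409, 'cy': 235.08063816268088, 'R': array([[-0.97794102, -0.20885959, -0.00300659],
       [-0.14364026,  0.68287621, -0.71627338],
       [ 0.1516537 , -0.70004125, -0.6978133 ]]), 't': array([ 486.44561327,  138.90600833, 1102.55480222])}
```

View pics/top1.png

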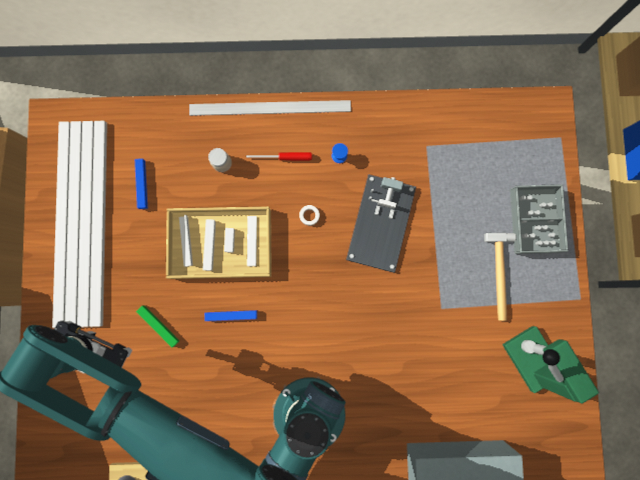

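View pics/side1.png

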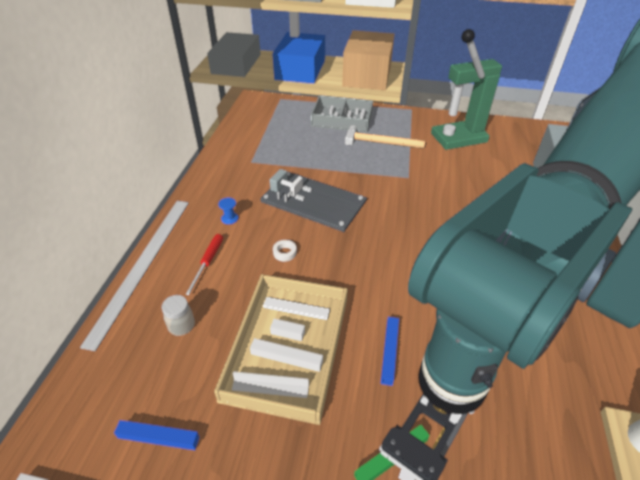

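The top view shows the jig at about (382,223), with its stop end up. The crate is at about (218,243), with three long pieces at columns 185, 208 and 252 and the short one at 230. The depth readings should show which long piece is the tube.

```bash
cat > h.py <<'E'
import cv2,numpy as np
def world(d,c,u,v):
    z=d[v,u];X=np.stack([(u-c['cx'])/c['fx']*z,(v-c['cy'])/c['fy']*z,z],-1)
    return (X-c['t'])@c['R']
def ray(c,u,v,h):
    D=np.array([(u-c['cx'])/c['fx'],(v-c['cy'])/c['fy'],1])@c['R'];O=-c['R'].T@c['t']
    return O+D*(h-O[2])/D[2]
def proj(c,X):
    q=c['R']@np.array(X)+c['t'];return q[0]/q[2]*c['fx']+c['cx'],q[1]/q[2]*c['fy']+c['cy']
E
python3 - <<'E'
from h import *
f=np.load('pics/top1.npz');p,d=f['p'],f['d']
hsv=cv2.cvtColor(p,cv2.COLOR_RGB2HSV)
m=((hsv[...,1]<50)&(hsv[...,2]>150)).astype(np.uint8);m[:205]=0;m[282:]=0;m[:,:165]=0;m[:,275:]=0
n,l,s,_=cv2.connectedComponentsWithStats(m)
for i in range(1,n):
    if s[i,4]<40: continue
    v,u=np.nonzero(l==i);W=world(d,f,u,v)
    (cu,cv),sz,a=cv2.minAreaRect(np.stack([u,v],1).astype(np.float32))
    R=ray(f,cu,cv,30)
    P=np.array([ray(f,a_,b_,30)[:2] for a_,b_ in zip(u,v)],np.float32)
    print(s[i],cv2.minAreaRect(P),'h pct',np.percentile(W[:,2],[5,50,90]).round(1))
dk=((hsv[...,2]<90)&(hsv[...,1]<90)).astype(np.uint8);dk[:170]=0;dk[275:]=0;dk[:,:343]=0;dk[:,420:]=0
cs,_=cv2.findContours(dk,0,2);c=max(cs,key=cv2.contourArea)[:,0]
P=np.array([ray(f,a,b,15)[:2] for a,b in c],np.float32);print('jig',cv2.minAreaRect(P),cv2.boxPoints(cv2.minAreaRect(P)))
a=cv2.resize(p[165:285,160:280],None,fx=4,fy=4,interpolation=2);b=cv2.resize(p[165:285,340:430],None,fx=4,fy=4,interpolation=2)
cv2.imwrite('pics/crop.png',np.hstack([a[:480,:440],b])[:,:,::-1])
E
```

```text
[180 215  11  52 317] ((511.06927490234375, 352.148193359375), (151.9756622314453, 21.018077850341797), 6.060672283172607) h pct [ 6.4 14.1 34.8]
[247 216  10  50 470] ((506.1390380859375, 155.47634887695312), (26.74658966064453, 146.05410766601562), 89.29920196533203) h pct [ 7.9 15.5 19.7]
[203 219  12  52 453] ((497.65631103515625, 283.14886474609375), (26.061689376831055, 151.66722106933594), 86.15799713134766) h pct [20.7 30.8 35.5]
[224 228  10  24 216] ((510.58538818359375, 223.26953125), (26.591859817504883, 68.42191314697266), 88.51509094238281) h pct [21.1 30.6 34.8]
jig ((610.93798828125, -294.1831970214844), (64.10419464111328, 115.57440948486328), 74.5908432006836) [[ 546.71155 -309.7285 ]
 [ 658.13135 -340.43777]
 [ 675.1644  -278.6379 ]
 [ 563.7446  -247.92862]]
```

View pics/crop.png

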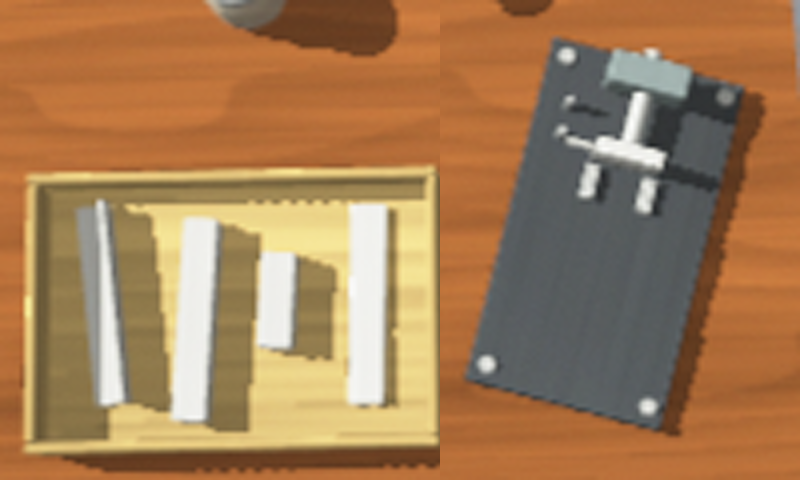

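The crop shows the tube second from left, and its top height of about 32 mm confirms it. Full opening is 119 mm over the finger backs, which would hit the short tube. I'll grasp near the tube's robot-side end, at x of about 450. The jig corners at top-view pixels (369,174), (417,186), (396,273) and (347.5,260) give the jig pose. Next I'll move and look with the wrist camera.

```bash
python3 - <<'E'
from h import *
from cell import r
f=np.load('pics/top1.npz')
C=np.array([ray(f,*q,15) for q in [(369.2,174.5),(416.7,186.2),(396.2,273),(347.5,260)]])[:,:2]
print(C.round(1),'len',np.linalg.norm(C-np.roll(C,-1,0),axis=1),'ctr',C.mean(0))
e=(C[0]+C[1]-C[2]-C[3]);print('yaw',np.degrees(np.arctan2(e[1],e[0])))
for y in (0.09,0.09+np.pi):
    print(r.solve_ik([470,275,240],[np.pi,0,y]))
y=0.09+np.pi
q=r.solve_ik([470,275,240],[np.pi,0,y])
if q is None or abs(q[5])>1.6: y=.09
r.reach([470,275,240],[np.pi,0,y]); r.hold(.3)
c=r.calibration("wrist");p,d=r.capture("wrist");cv2.imwrite("pics/w1.png",p[:,:,::-1]);np.savez("pics/w1.npz",p=p,d=d,**c)
o=r.observe();print(o['t'],o['eef_pos'],o['joints'],-c['R'].T@c['t'])
E
```

```text
[[ 699.5 -202. ]
 [ 659.7 -344.8]
 [ 398.9 -271.4]
 [ 441.4 -127.8]] len [148.23530488 270.9450164  149.82770203 268.54540306] ctr [ 549.87536533 -236.49987848]
yaw -15.879011589977308
[ 4.25267519e-01  7.23399533e-02  1.35220866e+00 -4.44089210e-16
  1.71704404e+00  1.90606385e+00]
[ 0.42526752  0.07233995  1.35220866  0.          1.71704404 -1.23552881]
1.675 [469.64297496 275.55115307 239.97545548] [ 4.26464864e-01  7.23208127e-02  1.35227723e+00  2.91187244e-06
  1.71705391e+00 -1.23541548e+00] [397.09173205 267.68587113 402.16746311]
```

View pics/w1.png

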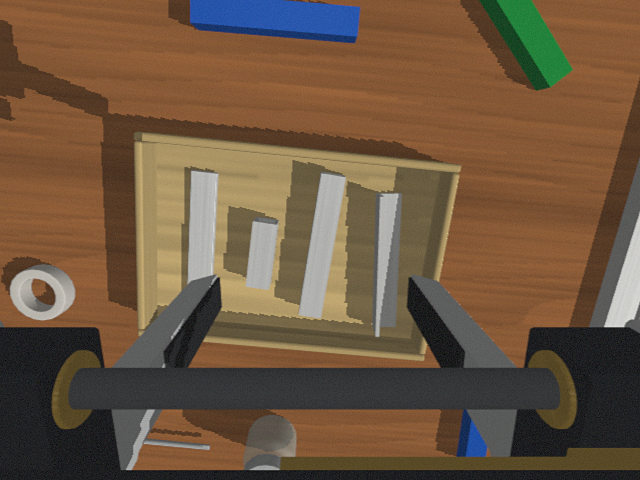

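The wrist view shows the tube's near end at (320,173)–(346,177) and its far end at (299,315)–(323,319). The angle's flange edge runs (381,194)–(376,335), and the short tube's near end is at (252,218)–(279,222).

```bash
python3 - <<'E'
from h import *
f=np.load('pics/w1.npz')
for n,h,q in [("tube",32,[(321,173),(346,177),(323,319),(299,316)]),("angle",34,[(379,194),(375,335)]),("short",32,[(253,218),(279,222)]),("flat",16,[(192,170),(217,172)]),("cratetop",45,[(138,135),(459,168)])]:
    print(n,[ray(f,*a,h)[:2].round(1) for a in q])
E
```

```text
tube [array([424.3, 277.6]), array([425.8, 301.9]), array([576.2, 294.5]), array([575.1, 268.8])]
angle [array([438.9, 335.4]), array([588.7, 351.4])]
short [array([474.2, 214.8]), array([475.8, 240.7])]
flat [array([434.3, 149.3]), array([434. , 174.3])]
cratetop [array([404.8, 109.3]), array([407. , 403.7])]
```

```bash
python3 - <<'E'
from h import *
from cell import r
o=[np.pi,0,0.05+np.pi]
r.reach([447,267,100],o)
r.servo_line([447,267,60],velocity=120)
print(r.servo_line([447,267,29],velocity=60,force_limit=8))
r.grasp(15);s=r.observe();print(s['gripper_width']*94,s['grip_force'],s['eef_pos'])
r.grasp(50)
r.servo_line([447,267,150],velocity=120);r.hold(.2)
s=r.observe();print(s['t'],s['gripper_width']*94,s['grip_force'],s['eef_pos'],s['force'])
c=r.calibration("wrist");p,d=r.capture("wrist");cv2.imwrite("pics/w2.png",p[:,:,::-1]);np.savez("pics/w2.npz",p=p,d=d,**c)
E
```

```text
False
24.741203625641354 14.33172403019853 [447.11131004 267.07728415  29.10231085]
6.0917 24.491827682013845 48.495977566308284 [446.58488065 266.80476012 149.07141138] [ 0.34935567 -0.79345913 -0.84974434]
```

View pics/w2.png

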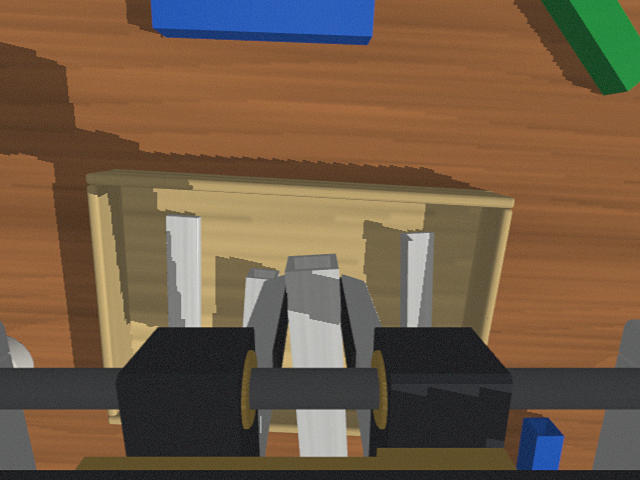

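The tube is held and the other three pieces are undisturbed. The tube's rear end is at about (314,272) and it leaves the view at (322,457). Next I'll check its pitch and yaw in the grip from depth.

```bash
python3 - <<'E'
from h import *
f=np.load('pics/w2.npz');d=f['d']
for v in (256,260,264,268,274,280,300,315,416,430,450):
    row=f['p'][v].astype(int)
    u=np.arange(300,334);W=world(d,f,u,np.full_like(u,v));print(v,np.median(W,0).round(1), W[:,2].std().round(1))
p=f['p'];g=cv2.cvtColor(p,cv2.COLOR_RGB2GRAY).astype(int)
for v in (275,300,318,416,430,450):
    z=d[v]; i=316+(0 if v<400 else 6)
    u=np.arange(240,400); k=[x for x in u if abs(z[x]-z[i])<8]
    L=i;  R=i
    while abs(z[L-1]-z[L])<6:L-=1
    while abs(z[R+1]-z[R])<6:R+=1
    print(v,L,R,z[i],ray(f,L,v,152)[:2],ray(f,R,v,152)[:2])
E
```

```text
256 [427.9 266.1 130.6] 1.0
260 [429.9 266.2 131. ] 2.7
264 [432.  266.3 131.1] 4.1
268 [427.9 265.9 149.4] 8.6
274 [429.8 266.  152.1] 0.6
280 [432.8 266.2 151.8] 0.6
300 [442.3 266.7 151.7] 0.6
315 [449.5 267.  152. ] 0.6
416 [503.8 269.9 151.4] 0.5
430 [512.1 270.3 151.2] 0.6
450 [524.1 271.  151.3] 0.5
275 310 338 169.57996 [430.48131668 263.16394975] [429.85368063 275.53667575]
300 287 340 171.8424 [442.88329601 253.39696225] [441.67518981 277.22830357]
318 287 378 173.8884 [451.70388886 253.69058576] [449.60389705 295.1356883 ]
416 296 344 187.08287 [503.77406221 259.8377353 ] [502.58665101 283.34040367]
430 298 345 189.37749 [511.8403806  261.14562712] [510.66561964 284.40840365]
450 299 346 192.26959 [523.71921065 262.13043846] [522.52674399 285.7594718 ]
```

```bash
python3 - <<'E'
from h import *
from cell import r
print(r.observe()['tcp_rot'])
y=np.radians(-17.4)+np.pi
a=np.radians(-15.9)
P=np.array([550,-236.5])-94*np.array([np.cos(a),np.sin(a)])
r.reach([*P,130],[np.pi,0,y]);r.servo_line([*P,70],velocity=120);r.hold(.3)
s=r.observe();print(s['t'],s['gripper_width']*94,s['eef_pos'],s['tcp_rot'],s['force'])
for n in("wrist","top"):
    c=r.calibration(n);p,d=r.capture(n);np.savez(f"pics/{n}3.npz",p=p,d=d,**c)
    if n=="wrist":w=p
    else: t=p
cv2.imwrite("pics/w3.png",w[:,:,::-1]);cv2.imwrite("pics/t3.png",cv2.resize(t[165:285,330:430],None,fx=5,fy=5,interpolation=2)[:,:,::-1])
E
```

```text
[-3.14106214e+00 -1.30785903e-03 -3.09158634e+00]
8.8333 23.61696334853527 [ 460.0753167  -211.05782531   70.85086304] [-3.14121354e+00  1.60578862e-03  2.83783072e+00] [ 0.6100018   0.99804985 -0.75442959]
```

View pics/w3.png

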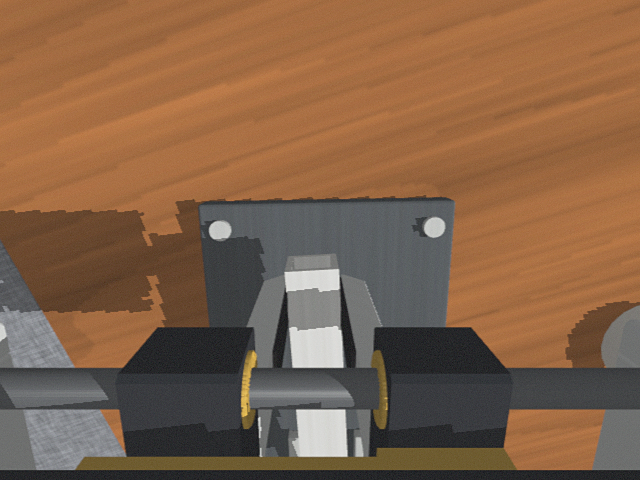

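View pics/t3.png

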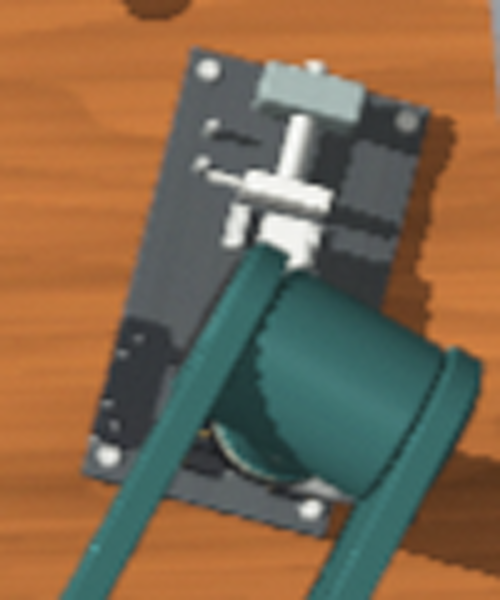

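The wrist view shows the jig's rear corners at (201,205) and (453,200), with the tube between them from (312,272) to (320,457). In the top crop the tube's front is near (262–322, 225), close to the channel and slightly right of it. I'll put numbers on the offset in the jig frame from both views.

```bash
python3 - <<'E'
from h import *
f=np.load('pics/wrist3.npz');d=f['d'];p=f['p']
A=ray(f,201,205,15);B=ray(f,453,200,15);e=A-B
print('rear corners',A[:2],B[:2],np.linalg.norm(e),'yaw',np.degrees(np.arctan2(e[1],e[0]))+90,np.degrees(np.arctan2(e[1],e[0]))-90)
ps=[ray(f,220,231,17),ray(f,434,228,17)];e2=ps[1]-ps[0];print('screws',ps[0][:2],ps[1][:2],np.degrees(np.arctan2(e2[1],e2[0])))
for v in (276,300,316,420,450):
    z=d[v];L=R=316
    while abs(z[L-1]-z[L])<5:L-=1
    while abs(z[R+1]-z[R])<5:R+=1
    h=np.median(world(d,f,np.arange(306,330),np.full(24,v))[:,2])
    print(v,L,R,h.round(1),ray(f,L-.5,v,74)[:2].round(1),ray(f,R+.5,v,74)[:2].round(1))
g=np.load('pics/top3.npz')
cr=lambda x,y:(330+x/5-.4,165+y/5-.4)
for n,q,h in [('tubeL',(262,222),74),('tubeR',(322,235),74),('tubeRlow',(305,268),74),('padL',(243,183),53),('padR',(332,200),53),('c0',(193,47),15),('c1',(430,107),15),('c3',(85,472),15),('c2',(325,535),15),('blkL',(238,205),23),('blkL2',(232,246),23)]:
    print(n,ray(g,*cr(*q),h)[:2].round(1))
E
python3 -c "
import numpy as np,cv2
p=np.load('pics/top3.npz')['p'][195:225,365:405]
cv2.imwrite('pics/t3b.png',cv2.resize(p,None,fx=16,fy=16,interpolation=0)[:,:,::-1])"
```

```text
rear corners [ 404.3776885  -262.98661388] [ 444.92794782 -123.51948835] 145.24256481414096 yaw -16.21186226267227 -196.21186226267227
screws [ 421.77055221 -257.40508394] [ 457.18541494 -138.10870579] 73.46571366367988
276 285 338 73.9 [ 441.1 -219.8] [ 448.2 -197. ]
300 287 340 73.8 [ 452.2 -222.6] [ 459.4 -199.4]
316 287 340 73.7 [ 459.6 -225.1] [ 466.9 -201.6]
420 297 345 73.4 [ 513.9 -237.9] [ 521.1 -214.9]
450 299 346 73.4 [ 531.1 -242.5] [ 538.3 -219.4]
tubeL [ 583.1 -229.2]
tubeR [ 574.6 -263.7]
tubeRlow [ 555.6 -253.1]
padL [ 610.  -221.6]
padR [ 598.5 -273.7]
c0 [ 701.1 -199. ]
c1 [ 660.4 -341.5]
c3 [ 444.5 -125.2]
c2 [ 403.2 -266.8]
blkL [ 601.9 -221.7]
blkL2 [ 577.1 -217.2]
```

View pics/t3b.png

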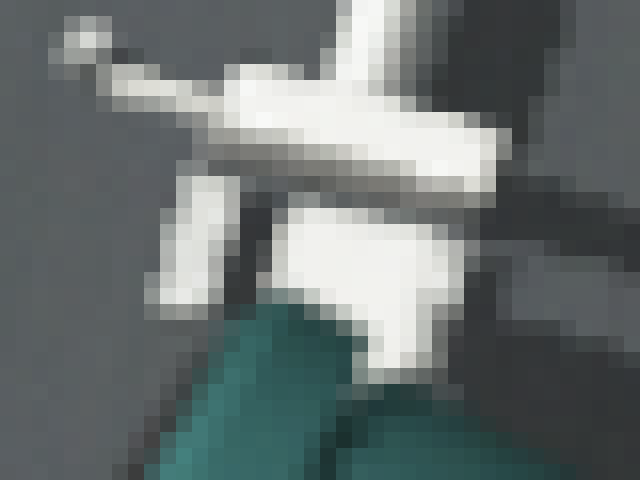

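The zoom shows the tube's front-left top corner at zoom pixel (283,207), the left block's inner edge at (240,180)–(222,300), and the pad's front edge at (208,140)–(497,200).

```bash
python3 - <<'E'
from h import *
g=np.load('pics/top3.npz')
a=np.radians(-16.1);ex=np.array([np.cos(a),np.sin(a)]);ey=np.array([-ex[1],ex[0]])
z=lambda x,y:(365+x/16-.5,195+y/16-.5)
TCP=np.array([460.1,-211.06])
O=np.array([551,-235.4])
for n,q,h in [('tubeFL',(283,207),73.5),('tubeR',(432,360),73.5),('blk in far',(240,178),23),('blk in near',(222,303),23),('blk out far',(182,178),23),('blk out near',(152,300),23),('padL',(208,138),53),('padR',(495,200),53),('pin1',(80,40),39)]:
    W=ray(g,*z(*q),h)[:2];print(n,W.round(1),'jig',((W-O)@ex).round(1),((W-O)@ey).round(1))
print('tcp',(TCP-O)@ex,(TCP-O)@ey)
E
```

```text
tubeFL [ 587.8 -230. ] jig 33.9 15.4
tubeR [ 559.1 -255.9] jig 13.5 -17.4
blk in far [ 601.7 -228.6] jig 46.8 20.6
blk in near [ 578.1 -224.3] jig 22.9 18.1
blk out far [ 601.9 -217.7] jig 44.0 31.1
blk out near [ 579.  -211.2] jig 20.2 31.0
padL [ 604.3 -219.3] jig 46.8 30.2
padR [ 591.4 -271.7] jig 48.9 -23.7
pin1 [ 625.8 -197.9] jig 61.4 56.8
tcp -94.08466377430516 -1.8225373729902938
```

Tube and jig are consistent between views: the tube needs a shift of about +5 mm in jig y and −2.1° of yaw. I'll correct that, then lower it.

```bash
cat >> h.py <<'E'
a=np.radians(-16.1);ex=np.array([np.cos(a),np.sin(a)]);ey=np.array([-ex[1],ex[0]])
O=np.array([551,-235.4])+3.1*ey
def jig(x,y=0): return O+x*ex+y*ey
ORI=[np.pi,0,np.radians(-19.5)+np.pi]
E
python3 - <<'E'
from h import *
from cell import r
r.servo_line([*jig(-94),70],ORI,velocity=40)
r.servo_line([*jig(-94),50],velocity=60)
print(r.servo_line([*jig(-94),34],velocity=20,force_limit=4));
r.hold(.2)
s=r.observe();print(s['t'],s['eef_pos'],s['tcp_rot'],s['force'],s['moment'])
for n in("wrist","top"):
    c=r.calibration(n);p,d=r.capture(n);np.savez(f"pics/{n}4.npz",p=p,d=d,**c)
    if n=="wrist":w=p[180:470,180:480]
    else: t=p[180:240,355:415]
t=cv2.resize(t,(400,400),interpolation=2);w=cv2.resize(w,(400,387),interpolation=2)
cv2.imwrite("pics/b4.png",np.hstack([t[:387],w])[:,:,::-1])
E
```

```text
True
10.55 [ 461.3833889  -206.28796823   36.07787234] [ 3.14151501e+00 -3.78017783e-04  2.80119454e+00] [ 0.2022645  -0.43911043  5.71808733] [-0.06335655 -0.0749527   0.03161538]
```

View pics/b4.png

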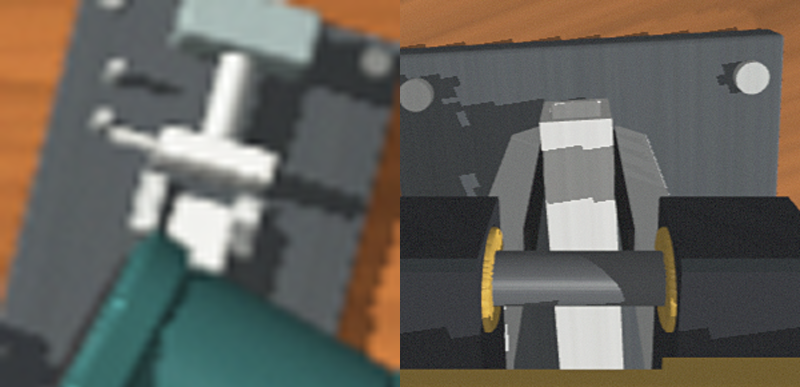

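The tube sits between the two blocks and is flat on the bed: contact came at z = 36.1, as predicted. Now a slow push.

```bash
python3 - <<'E'
from h import *
from cell import r
def st(tag):
    s=r.observe();e=s['eef_pos'][:2]-O;f=s['force']
    print(tag,'t%.2f'%s['t'],'x %.2f y %.2f z %.2f'%(e@ex,e@ey,s['eef_pos'][2]),'fx %.2f fy %.2f fz %.2f'%(f[:2]@ex,f[:2]@ey,f[2]),'w %.2f'%(s['gripper_width']*94));return e@ex
st('0')
for x in range(-90,-57,3):
    r.servo_line([*jig(x),36.2],velocity=20)
    st(x)
    s=r.observe()
    if s['force'][:2]@ex<-6: break
E
```

```text
0 t10.65 x -94.19 y 0.02 z 36.05 fx 0.67 fy 0.17 fz 4.23 w 23.90
-90 t11.07 x -90.33 y 0.03 z 36.09 fx -2.65 fy -0.56 fz 3.90 w 23.88
-87 t11.38 x -87.24 y 0.04 z 36.08 fx -2.64 fy 1.16 fz 4.45 w 24.07
-84 t11.68 x -83.89 y 0.04 z 36.09 fx -2.10 fy 0.28 fz 2.30 w 23.89
-81 t11.97 x -80.63 y 0.02 z 36.09 fx -0.29 fy 0.04 fz 1.20 w 24.14
-78 t12.28 x -78.16 y 0.04 z 36.08 fx -3.55 fy -1.14 fz 3.14 w 23.76
-75 t12.57 x -75.76 y 0.07 z 36.09 fx -5.03 fy -0.65 fz 5.46 w 23.73
-72 t12.88 x -73.68 y 0.13 z 36.07 fx -7.48 fy 0.85 fz 6.27 w 23.61
```

```bash
python3 - <<'E'
from h import *
from cell import r
def st(tag):
    F=[]
    for i in range(4):
        r.hold(.05);s=r.observe();F.append(s['force'])
    e=s['eef_pos'][:2]-O;f=np.mean(F,0)
    print(tag,'t%.2f'%s['t'],'x %.2f y %.2f z %.2f'%(e@ex,e@ey,s['eef_pos'][2]),'fx %.2f fy %.2f fz %.2f'%(f[:2]@ex,f[:2]@ey,f[2]),'w %.2f'%(s['gripper_width']*94));return e@ex
st('now')
for x in (-69,-66,-63):
    r.servo_line([*jig(x),36.3],velocity=20); e=st(x)
    if e>-65:break
for n in("side","top"):
    c=r.calibration(n);p,d=r.capture(n);np.savez(f"pics/{n}5.npz",p=p,d=d,**c)
    if n=="side": w=p[160:235,255:375]
    else: t=p[175:225,365:415]
t=cv2.resize(t,(400,400),interpolation=2);w=cv2.resize(w,(400,250),interpolation=2)
w=np.vstack([w,0*w])[:400]
cv2.imwrite("pics/b5.png",np.hstack([t,w])[:,:,::-1])
E
```

```text
now t13.07 x -73.67 y 0.10 z 36.08 fx -7.87 fy 0.45 fz 6.76 w 24.05
-69 t13.57 x -71.48 y 0.14 z 36.09 fx -9.50 fy 0.22 fz 7.47 w 23.84
-66 t14.07 x -69.45 y 0.16 z 36.07 fx -12.28 fy -0.42 fz 9.66 w 23.99
-63 t14.57 x -67.33 y 0.21 z 36.07 fx -14.20 fy 0.26 fz 11.41 w 23.97
```

View pics/b5.png

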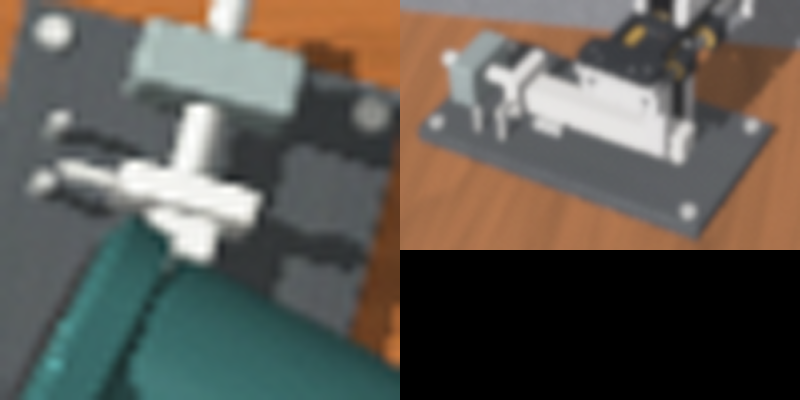

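The pointer is now between the pins but still nearer the first: pins at crop (57,122) and (42,183), tip at about (62,168). I'll measure the pad shift against the free picture using edge profiles along the jig axis.

```bash
cat >> h.py <<'E'
xs=np.arange(30,110,.5)
def prof(c,p,ys,h):
    g=cv2.cvtColor(p,cv2.COLOR_RGB2GRAY).astype(np.float32);q=[]
    for y in ys:
        uv=np.array([proj(c,[*jig(x,y),h]) for x in xs],np.float32)
        q.append(cv2.remap(g,uv[:,0].copy(),uv[:,1].copy(),cv2.INTER_LINEAR)[:,0])
    return np.mean(q,0)
def padpos(c,p):
    out=[]
    for ys in (np.arange(13,22),np.arange(-21,-14)):
        q=prof(c,p,ys,53);i=np.argmax(np.where((xs>45)&(xs<95),q,0));t=150 
        L=i
        while q[L]>t:L-=1
        R=i
        while q[R]>t:R+=1
        out+=[xs[L]+.5*(t-q[L])/(q[L+1]-q[L]),xs[R-1]+.5*(q[R-1]-t)/(q[R-1]-q[R])]
    return np.round(out,1)
E
python3 - <<'E'
from h import *
P={}
for n in ('top1','top3','top4','top5'):
    f=np.load(f'pics/{n}.npz' if n=='top1' else f'pics/top{n[-1]}.npz');print(n,padpos(f,f['p']))
    if n in('top1','top5'):print(prof(f,f['p'],np.arange(13,22),53)[20:120:3].astype(int))
for n,y in(('top1',52),):
    f=np.load('pics/top1.npz');print(prof(f,f['p'],[y-1,y,y+1],39)[::3].astype(int))
E
```

```text
top1 [48.1 62.9 48.2 62.2]
[106  99  94 103 117 138 169 201 228 241 240 239 237 229 206 162 115  91
  90  90  91  91  91  91  90  90  90  90  91  91  91  90  90  90]
top3 [47.9 63.  48.  62.3]
top4 [47.9 63.  47.9 62.3]
top5 [60.3 75.3 60.5 74.8]
[ 80  79  78  77  75  74  74  74  78  85  98 115 125 136 164 197 225 243
 243 242 241 236 216 178 128  97  93  93  94  95  94  94  94  94]
[ 89  89  90  90  89  89  89  89  90  90  90  89  89  88  89  90  93  96
 119 146 168 192 179 155 126 100  91  91  90  90  91  92  95 106 118 141
 164 174 178 138 102  96  91  91  90  91  92  91  91  90  90  89  89  88]
```

The stop is pushed 12.4 mm and needs about 5.6 mm more (actual TCP x about −61.7). I'll also ease the downward press by raising the commanded z.

```bash
python3 - <<'E'
from h import *
from cell import r
def st(tag):
    F=[]
    for i in range(4):
        r.hold(.05);s=r.observe();F.append(s['force'])
    e=s['eef_pos'][:2]-O;f=np.mean(F,0)
    print(tag,'t%.2f'%s['t'],'x %.2f y %.2f z %.2f'%(e@ex,e@ey,s['eef_pos'][2]),'pitch %.4f'%s['tcp_rot'][1],'fx %.2f fy %.2f fz %.2f'%(f[:2]@ex,f[:2]@ey,f[2]),'w %.2f'%(s['gripper_width']*94));return e@ex,f[2]
z=36.8;x=-63
e,fz=st('start')
for i in range(10):
    if fz>6: z+=.5
    x+=min(2,max(.3,(-61.8-e)*1.0))
    r.servo_line([*jig(x),z],velocity=15); e,fz=st((round(x,1),round(z,1)))
    if e>-62.0:break
r.hold(.5);st('end')
c=r.calibration("top");p,d=r.capture("top");np.savez("pics/top6.npz",p=p,d=d,**c);print(padpos(c,p))
E
```

```text
start t14.88 x -67.37 y 0.21 z 36.07 pitch -0.0138 fx -14.62 fy 0.45 fz 11.36 w 23.73
(-61, 37.3) t15.38 x -65.15 y 0.34 z 36.11 pitch -0.0134 fx -11.53 fy -0.10 fz 6.81 w 24.12
(-59, 37.8) t15.86 x -63.68 y 0.39 z 36.10 pitch -0.0147 fx -12.17 fy -0.17 fz 5.82 w 23.95
(np.float64(-57.1), 37.8) t16.33 x -62.20 y 0.86 z 36.10 pitch -0.0158 fx -13.61 fy 0.90 fz 6.58 w 23.61
(np.float64(-56.7), 38.3) t16.78 x -61.32 y 1.08 z 36.11 pitch -0.0147 fx -11.26 fy 1.62 fz 3.67 w 23.97
end t17.48 x -61.32 y 1.04 z 36.12 pitch -0.0147 fx -10.78 fy 1.79 fz 3.41 w 24.11
[66.1 81.1 66.4 80.3]
```

The stop is at 18.15 mm. Before handing in, I'll check that the tube is straight, flat and steady.

```bash
python3 - <<'E'
from h import *
from cell import r
f=r.calibration("wrist");p,d=r.capture("wrist");s=r.observe();print(s['tcp_rot'],s['joints'].round(2))
def lines(f,d,H):
    L_,R_=[],[]
    for v in (276,290,300,420,435,450):
        z=d[v];L=R=316
        while abs(z[L-1]-z[L])<5:L-=1
        while abs(z[R+1]-z[R])<5:R+=1
        W=world(d,f,np.arange(306,330),np.full(24,v));h=np.median(W[:,2])
        A=ray(f,L-.5,v,H)[:2];B=ray(f,R+.5,v,H)[:2]
        print(v,L,R,h.round(1),A.round(1),B.round(1),np.linalg.norm(A-B).round(1));L_.append(A);R_.append(B)
    for q in(L_,R_):
        vx,vy,_,_=cv2.fitLine(np.array(q,np.float32),cv2.DIST_HUBER,0,.01,.01).ravel();print('yaw',np.degrees(np.arctan(vy/vx)))
lines(f,d,39)
c=r.calibration("top");t,_=r.capture("top")
w=cv2.resize(p[100:470,120:520],(432,400),interpolation=2);t=cv2.resize(t[180:225,365:405],(356,400),interpolation=2)
np.savez('pics/wrist7.npz',p=p,d=d,**f)
cv2.imwrite("pics/b7.png",np.hstack([t,w])[:,:,::-1])
E
```

```text
[ 3.13943652 -0.0147134   2.80218718] [-0.52  0.18  1.64 -0.    1.33 -1.75]
276 285 338 38.9 [ 474.2 -222.6] [ 482.2 -200.1] 23.9
290 260 367 38.8 [ 476.6 -235.5] [ 492.7 -189.9] 48.3
300 287 340 39.0 [ 485.1 -225.7] [ 493.2 -202.8] 24.3
420 296 344 38.6 [ 545.5 -243.5] [ 553.5 -220.9] 24.0
435 297 344 38.8 [ 553.7 -245.9] [ 561.7 -223.6] 23.8
450 298 345 38.8 [ 562.2 -248.5] [ 570.2 -225.9] 24.0
yaw -15.891076
yaw -16.985798
```

View pics/b7.png

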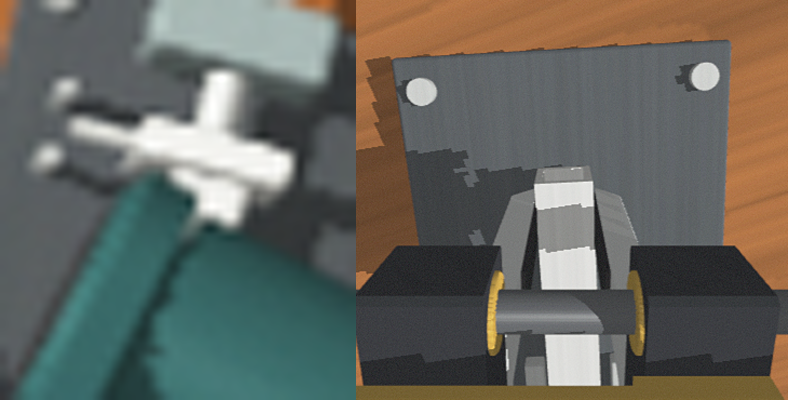

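The final picture shows the pointer tip at about (75,127), midway between the pins at (65,90) and (45,158). The tube is at −16.4° against the jig's −16.2°, with its top level at 39 mm.

```bash
python3 -c "
from cell import r
print(r.job_done(), r.observe()['t'])"
```

```text
the job is handed in; nothing more can be done
the job is handed in; nothing more can be done
```

The job is handed in: the tube lies flat and straight in the jig's channel, still held at 50 N grip, pushing the stop about 18 mm so its pointer stands midway between the pins; the other three crate pieces were undisturbed when last seen, just after the lift.

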